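Hang a cell sieve in its bayonet ring and twist it locked

TASK

Take the steel sieve that has two side lugs and hang it in the ring stand: lower it upright with its lugs through the two open gaps of the ring, then twist it clockwise (seen from above) until the lugs drop into the locking notches, and let go. Leave the sieve without lugs where it stands.

Things in the scene. Friction and masses are not known exactly. Their poses are not given: they have to be found in the camera images.
- sieve: Steel sieve cup, 60 mm across, 40 mm tall, 0.16 kg, standing on the bench. Origin: centre of underside, z up. Grip bar above the cup along its y: 12 mm thick (x), 62 long, 16 high, centre 86 mm above the origin. Two flat lugs along +y and -y, 12 mm wide, 8 high, undersides 30 mm above the origin, tips 62 mm from the axis. A half turn makes no difference.
- ring_stand: Fixed bayonet ring (aluminium and dark steel, hole 76, outside 116 mm across, top 88 mm up) on a grey 150 mm square base. Origin: under the base on the ring's axis, z up. Locking notches: centred on its +y and -y, 48 degrees wide, floor 60 mm above the bench, under a roof (underside 82 mm up). Locked, the sieve's y lies along the stand's y, its origin 30 mm above the bench.
- gap (a point): Middle of the floor of one of the ring's two opposite gaps, open to above, 48 degrees wide, 48 mm from the axis, 70 degrees anticlockwise (seen from above) of the stand's +y; floor 68 mm above the bench, so the sieve's origin is at 38 mm when it hangs there. The track runs from it clockwise, level, under the 82 mm roof, to the notch 8 mm lower; elsewhere the ring is solid.
- plain_sieve: The same sieve cup with the same grip bar but without lugs (same origin and axes). Not to be used; leave it standing.
There are look-alikes about, which are no part of the job. What is shaped like the sieve but blue or yellow is not meant.

How it is judged:
By the outcome, as a careful person would: the job done as asked, in the order asked, and still so for the second after the job is handed in, with the robot touching nothing.
It also fails if it takes over 48 s, if anything falls off the work surface, if the arm or the gripper's body presses on something with over 40 N, if the wrist force passes 120 N, or if a joint passes its speed limit or range.

ROBOT

A 6-joint arm with a two-finger parallel gripper is mounted at the origin on the work surface. World frame = base frame: x ahead of the robot, y to its left, z up, the work surface at z = 0. Lengths are in m, angles in rad, forces in N, time in s.
With the tool pointing down it reaches from about 0.3 to 0.875 m from the base axis. Payload 6.4 kg.
Tool frame: the origin (TCP) lies on the centre line of the jaws, within the pads' length; the fingertips stand 19 mm ahead of it and the grasp point (between the pads) is the TCP; z points along the fingers, y is the direction in which the jaws open and shut (so a half turn about z gives the same grasp; the last joint's range is limited). The gripper opens to 88 mm and grips with 3 to 60 N. Pads are 18 mm wide; open, the fingers measure 123 mm over their backs; the gripper's body (75 mm by 187 mm) begins 45 mm behind the grasp point.
Start: joints at [-1.534, 0.181, 1.607, -0, 1.354, -0.206], TCP at [0.138, -0.558, 0.223] pointing down, gripper open.
Joint ranges: [-2.99, 2.99], [-0.89, 2.07], [0.3, 2.58], [-1.14, 4.28], [0, 2.63], [-3.12, 3.12]. Speed limits (rad/s): [2.57, 2.57, 3.01, 3.14, 3.14, 3.14].

INTERFACE

Orientations are given as a rotation vector (axis times angle).
In Python, from workcell import * gives the robot as it stands. The module is installed in compiled form; this text tells all that it offers.
- The arm moves only by the tool send_rows, never from a script. Its argument "commands" is text: rows parted by semicolons, each of 7 numbers parted by spaces: the shift along the world's x, y, z in cm, then the turn, a rotation vector about the world's x, y, z in rad, then the finger opening in cm, from 0 to 8.81. A call has 1 to 5 rows; each row is the pose to reach, as a shift and turn from the pose measured when the call began; what a row does not reach only later rows make up. A row lasts 1/12 s, in which the tool goes at most 41.7 mm and 7.16 degrees, less where a joint would pass 70% of its speed; a pose out of reach is approached as far as the arm can. A call with a gripper value outside its range is refused whole. The fingers move at their own pace and stop on an object; "force" is the grip in N (left out, the last holds). Time passes only in rows, so rows that repeat a pose let the fingers close. It gives the time, the measured TCP pose, the force and the opening at its end, in the units of the state.
- get_obs(): the state, without advancing time (a new reading comes with each control period).
- snapshot(name): name is "side" or "top" or "wrist"; returns (picture, depth): 420x560x3 uint8, red, green, blue; 420x560 float32, m along the optical axis (not along the pixel's ray), 0 where there is no reading.
- calibration(name): a dict with "fx", "fy", "cx", "cy" (pixels), "cam_to_world" (4x4, takes a point from camera to world coordinates); the wrist camera has in their place "T_tool_cam" (4x4, takes a point from camera to tool coordinates, whose origin is the TCP and whose axes are the flange's). Camera axes: x right, y up, looking along -z (the intrinsics and any distortion apply to the point x, -y, -z); pixel columns grow to the right and rows downward; lengths in m; the calibration is good to about 2 mm. A picture is of the moment at which its call begins: read the wrist's pose just before it. calibration takes no time and is no camera call.
- close_job(): hands the job in, once; it reports no verdict.
Trained networks look in the newest picture that a camera, given by its name, has taken for a name from the list of things; names that differ only in an ending like _2 or _b are one class to them, and where a whole thing is asked for, a point or a joint stands for the part that bears it (a point fixed in the world has none). Each returns a list of dicts, best first, with "conf" (0 to 1); they miss things now and then, are a little off and sometimes report something else, mostly with a low value. They report only what shows in the picture. A call takes as long as a camera call. They do not tell look-alikes from the thing itself.
- look_for(camera, target): "position" ([x, y, z] in m, in world coordinates, good to about 4 mm: the middle of the surface that is visible of it).
- masks_of(camera, target): "pixels" (420x560 bool, what is visible of it).
- tip_of(camera, target): "position" ([x, y, z] in m, in world coordinates, good to about 4 mm: a listed point, or the origin of a listed thing).
The state is a dict: "time": time; "joint_pos": joint angles; "qd": joint speeds; "effort": joint torques, N m; "eef_pos": TCP position; "ee_rot": TCP orientation; "force": force on the tool from outside, world axes, zero at the start; "wrist_torque": the same for the moment, N m; "gripper_width": opening from 0.0 (shut) to 1.0 (fully open).
Only numpy, scipy, OpenCV 4.12 (cv2) and the standard library are available. Lean on these libraries where they do the work, as an engineer would, in place of code of your own. Each camera call takes 0.05 s, during which the arm holds its last target.

## Working session

There is one attempt and no reset: what is moved stays moved. The work goes in short steps, Python scripts to look and compute and a tool call to move; the robot and the scene stay as the last step left them, time stands still between calls to the robot, and variables do not carry over. Pictures are saved under pics/ and viewed, and the job is handed in when it is done.

Besides the shell and the picture viewer there is one more tool, called as name(argument=value, ...) on one line, values as JSON. send_rows: Moves the arm, as the interface text tells. Its arguments: {"type":"object","properties":{"commands":{"type":"string"},"force":{"type":"number"}},"required":["commands"]}

```bash
mkdir -p pics
cat > h.py <<'E'
from workcell import *
import numpy as np, cv2
from scipy.spatial.transform import Rotation as R
def save(n,p): cv2.imwrite('pics/'+n, cv2.cvtColor(p,cv2.COLOR_RGB2BGR))
def cloud(cam,depth,obs=None):
    c=calibration(cam)
    v,u=np.mgrid[0:depth.shape[0],0:depth.shape[1]]
    X=(u-c['cx'])/c['fx']*depth; Y=-(v-c['cy'])/c['fy']*depth
    P=np.stack([X,Y,-depth,np.ones_like(depth)],-1)
    if cam=='wrist':
        T=np.eye(4);T[:3,:3]=R.from_rotvec(obs['ee_rot']).as_matrix();T[:3,3]=obs['eef_pos']
        T=T@c['T_tool_cam']
    else: T=c['cam_to_world']
    W=(P@np.asarray(T).T)[...,:3]; W[depth==0]=np.nan
    return W
E
python3 - <<'E'
from h import *
o=get_obs();print(o)
for n in ['top','side']:
    p,d=snapshot(n);save(n+'0.png',p);np.savez(n+'0.npz',p=p,d=d)
    c=calibration(n);print(c)
    for t in ['sieve','ring_stand','plain_sieve']:
        print(n,t,[(r['conf'],np.round(r['position'],3)) for r in look_for(n,t)])
    print('gap',[(r['conf'],np.round(r['position'],3)) for r in tip_of(n,'gap')])
print(get_obs()['time'])
E
```

```text
{'time': 0.0, 'joint_pos': array([-1.53428095e+00,  1.81530712e-01,  1.60797022e+00, -2.40558641e-05,
        1.35379426e+00, -2.06260787e-01]), 'qd': array([ 0.00010337,  0.00012761, -0.00156234, -0.00066236,  0.00084981,
        0.00081601]), 'effort': array([-3.57072349e-04, -4.33873236e+01, -3.41852081e+01,  7.01501383e-02,
        3.86578613e-02, -1.50976807e-04]), 'eef_pos': array([ 0.13823994, -0.5575729 ,  0.22253423]), 'ee_rot': array([-3.11678837e+00, -3.80218500e-01, -1.89843072e-04]), 'force': array([-0.00092195,  0.44731149, -0.26275735]), 'wrist_torque': array([-0.01392875, -0.0450403 ,  0.02374299]), 'gripper_width': 0.9964742102934339}
{'fx': 527.9369052280134, 'fy': 527.9369052280134, 'cx': 281.83085162442046, 'cy': 201.47291483177986, 'cam_to_world': array([[ 0.0074387 ,  0.99343951, -0.11411663,  0.34647533],
       [-0.99980254,  0.00528592, -0.01915576, -0.08236168],
       [-0.01842688,  0.11423659,  0.99328266,  1.17838971],
       [ 0.        ,  0.        ,  0.        ,  1.        ]])}
top sieve [(0.93, array([ 0.387, -0.403,  0.037])), (0.86, array([ 0.638, -0.142,  0.036])), (0.86, array([ 0.315, -0.266,  0.04 ]))]
top ring_stand [(0.62, array([0.53 , 0.209, 0.009]))]
top plain_sieve [(0.75, array([ 0.472, -0.266,  0.021]))]
gap [(0.88, array([0.491, 0.193, 0.064]))]
{'fx': 509.1317189269434, 'fy': 509.1317189269434, 'cx': 280.22131357970534, 'cy': 214.4799784849885, 'cam_to_world': array([[-0.82825058,  0.35582585, -0.43288444, -0.02686183],
       [-0.55993373, -0.55559119,  0.6146484 ,  0.6365655 ],
       [-0.02179899,  0.75146949,  0.65940762,  0.81515446],
       [ 0.        ,  0.        ,  0.        ,  1.        ]])}
side sieve [(0.75, array([ 0.632, -0.141,  0.032])), (0.65, array([ 0.332, -0.092,  0.036]))]
side ring_stand [(0.78, array([0.522, 0.22 , 0.012]))]
side plain_sieve [(0.73, array([ 0.48 , -0.257,  0.028]))]
gap [(0.64, array([0.495, 0.194, 0.066]))]
0.5
```

View pics/top0.png

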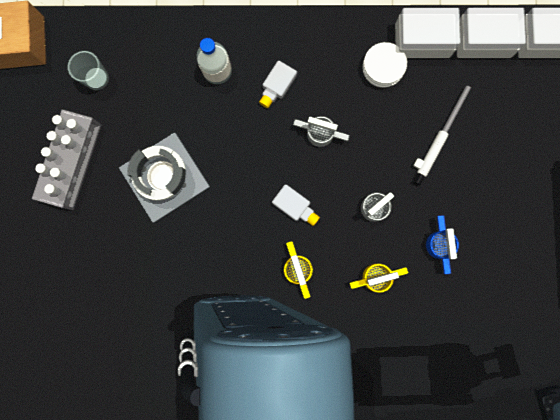

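View pics/side0.png

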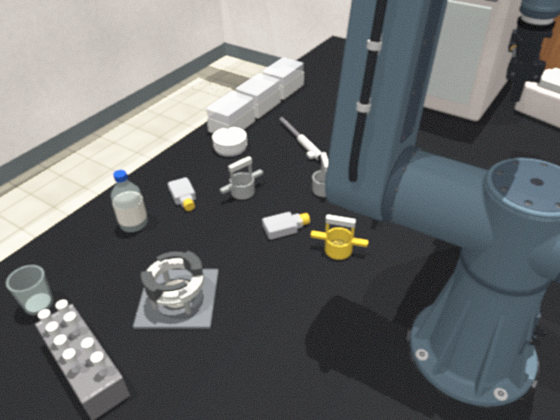

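The top view shows these things that could be taken for the sieve: steel with lugs at (321,130), steel without lugs at (377,206), yellow at (298,269) and (379,277), blue at (443,245). I choose (321,130). Next I check it, and the ring at (160,175), in close crops.

Run:
```python
from h import *
z=np.load('top0.npz');p,d=z['p'],z['d']
a=cv2.resize(p[95:165,275:365],None,fx=4.4,fy=4.4,interpolation=cv2.INTER_CUBIC)
b=cv2.resize(p[125:225,110:215],None,fx=3.8,fy=3.8,interpolation=cv2.INTER_CUBIC)
h=max(a.shape[0],b.shape[0]);f=lambda i:np.vstack([i,np.zeros((h-i.shape[0],i.shape[1],3),np.uint8)])
save('crop1.png',np.hstack([f(a),f(b)]))
W=cloud('top',d)
def blob(x0,x1,y0,y1,z0,z1):
    m=np.zeros(d.shape,bool);m[y0:y1,x0:x1]=1
    m&=(W[...,2]>z0)&(W[...,2]<z1);return W[m]
def rect(P):
    r=cv2.minAreaRect((P[:,:2]*1000).astype(np.float32));return r
B=blob(285,360,100,160,.08,.11);print('bar',len(B),B.mean(0),rect(B),np.median(B[:,2]))
B=blob(285,360,100,160,.026,.05);print('cup+lugs',len(B),rect(B))
B=blob(110,215,125,225,.003,.02);print('base',len(B),rect(B))
B=blob(110,215,125,225,.08,.1);print('roof',len(B),cv2.minEnclosingCircle((B[:,:2]*1000).astype(np.float32)))
B0=B
B=blob(110,215,125,225,.05,.1)
c,r=cv2.minEnclosingCircle((B[:,:2]*1000).astype(np.float32));print(c,r)
q=B[:,:2]*1000-np.array(c);rr=np.hypot(*q.T);an=np.degrees(np.arctan2(q[:,1],q[:,0]))
for a0 in range(-180,180,10):
    m=(an>=a0)&(an<a0+10)&(rr>42)&(rr<56)
    print(a0,m.sum(),np.round(np.percentile(B[m,2],[10,50,90])*1000) if m.sum() else '')
```

```text
bar 203 [ 0.63637645 -0.14437086  0.09280886] ((637.5725708007812, -144.23959350585938), (61.9455451965332, 13.25182056427002), 73.64078521728516) 0.09337099752563782
cup+lugs 315 ((636.9315185546875, -144.76524353027344), (114.52305603027344, 58.815330505371094), 49.73008728027344)
base 3292 ((542.8893432617188, 212.6500701904297), (227.3925018310547, 240.877685546875), 0.3276066482067108)
roof 835 ((535.487060546875, 208.07598876953125), 58.974021911621094)
(535.5921630859375, 207.94139099121094) 58.9996452331543
-180 25 [65. 67. 69.]
-170 27 [66. 67. 70.]
-160 24 [65. 68. 70.]
-150 22 [67. 69. 89.]
-140 27 [85. 87. 90.]
-130 28 [85. 88. 91.]
-120 25 [85. 89. 90.]
-110 28 [85. 88. 90.]
-100 28 [85. 88. 91.]
-90 22 [84. 87. 89.]
-80 25 [59. 87. 90.]
-70 34 [58. 64. 90.]
-60 30 [59. 74. 90.]
-50 30 [59. 86. 90.]
-40 28 [59. 77. 90.]
-30 23 [69. 86. 89.]
-20 20 [67. 87. 90.]
-10 11 [64. 67. 70.]
0 26 [65. 68. 71.]
10 26 [66. 68. 72.]
20 25 [66. 68. 71.]
30 30 [67. 71. 88.]
40 25 [85. 87. 91.]
50 25 [84. 87. 91.]
60 26 [86. 88. 90.]
70 25 [86. 88. 91.]
80 26 [86. 89. 90.]
90 29 [83. 88. 90.]
100 15 [84. 88. 91.]
110 17 [76. 86. 89.]
120 19 [60. 87. 89.]
130 20 [57. 86. 89.]
140 20 [61. 86. 88.]
150 26 [67. 86. 90.]
160 35 [66. 70. 89.]
170 27 [66. 68. 71.]
```

View pics/crop1.png

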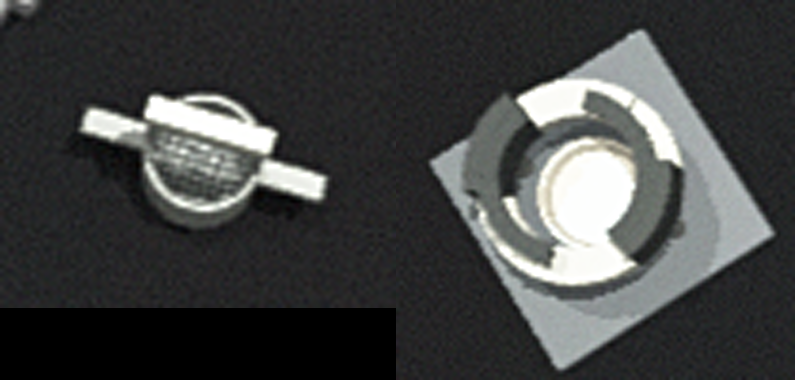

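The crop shows a bare steel cup with two side lugs and a bar, so (321,130) is the right one. In the ring, the bright gaps lie near 10° and 190° in the world frame, and the notches near -60° and 120°. Moving over the sieve.

send_rows(commands="49.8 41.3 0 0 0 1.04 8.8;49.8 41.3 0 0 0 1.04 8.8;49.8 41.3 0 0 0 1.04 8.8;49.8 41.3 0 0 0 1.04 8.8;49.8 41.3 0 0 0 1.04 8.8")

```text
time: 0.92
eef_pos: [0.2997, -0.4238, 0.2236]
ee_rot: [2.847, 1.328, 0.0]
force: [1.4, -1.0, 0.0]
gripper_width: 1.001
```

send_rows(commands="33.7 27.9 -0.5 0 0 0.41 8.8;33.7 27.9 -0.5 0 0 0.41 8.8;33.7 27.9 -0.5 0 0 0.41 8.8;33.7 27.9 -0.5 0 0 0.41 8.8;33.7 27.9 -0.5 0 0 0.41 8.8")

```text
time: 1.33
eef_pos: [0.4604, -0.2906, 0.2214]
ee_rot: [2.513, 1.883, 0.0]
force: [-0.5, -0.4, 0.4]
gripper_width: 1.001
```

Run:
```python
from h import *
o=get_obs();print(o['eef_pos'],o['ee_rot'],o['joint_pos'])
```

```text
[ 0.46036687 -0.29060717  0.2214285 ] [2.51347142e+00 1.88269252e+00 2.69812878e-04] [-7.81181864e-01  1.13611308e-01  1.68724698e+00 -5.51412066e-06
  1.33952272e+00 -4.96158088e-01]
```

send_rows(commands="17.7 14.6 0 0 0 0 8.8;17.7 14.6 0 0 0 0 8.8;17.7 14.6 0 0 0 0 8.8;17.7 14.6 0 0 0 0 8.8;17.7 14.6 0 0 0 0 8.8")

```text
time: 1.75
eef_pos: [0.6209, -0.1577, 0.2215]
ee_rot: [2.513, 1.883, 0.0]
force: [0.2, -0.8, 0.7]
gripper_width: 0.999
```

send_rows(commands="1 0.8 0 0 0 0 8.8;1 0.8 0 0 0 0 8.8")

```text
time: 1.92
eef_pos: [0.6329, -0.1466, 0.2211]
ee_rot: [2.509, 1.889, 0.002]
force: [-0.7, 0.4, -0.6]
gripper_width: 0.996
```

Run:
```python
from h import *
o=get_obs();print(o['eef_pos'],o['ee_rot'])
p,d=snapshot('wrist');save('w1.png',p);np.savez('w1.npz',p=p,d=d)
W=cloud('wrist',d,o)
def rect(P): return cv2.minAreaRect((P[:,:2]*1000).astype(np.float32))
m=(W[...,2]>.07)&(W[...,2]<.11)&(np.hypot(W[...,0]-.637,W[...,1]+.144)<.05)
B=W[m];print(len(B),rect(B),np.percentile(B[:,2],[5,50,95]))
m=(W[...,2]>.085)&m; B=W[m];print(len(B),rect(B),B.mean(0))
m=(W[...,2]>.028)&(W[...,2]<.045)&(np.hypot(W[...,0]-.637,W[...,1]+.144)<.07)
B=W[m];print('lugs',len(B),rect(B))
q=B[:,:2]-[.637,-.144];s=B[np.hypot(*q.T)>.04];e=s[:,:2]-s[:,:2].mean(0)
w,v=np.linalg.eigh(e.T@e);print(np.degrees(np.arctan2(v[1,1],v[0,1])),s.mean(0),rect(s))
```

```text
[ 0.63292513 -0.14664853  0.22110466] [2.50911632e+00 1.88851745e+00 1.55017861e-03]
774 ((639.1067504882812, -143.40267944335938), (61.27036666870117, 11.670266151428223), 73.91195678710938) [0.09110665 0.09266882 0.09400994]
771 ((639.1067504882812, -143.40267944335938), (61.27036666870117, 11.670266151428223), 73.91195678710938) [ 0.6392229  -0.14196655  0.09260067]
lugs 895 ((638.72509765625, -143.51109313964844), (117.84690856933594, 58.8888053894043), 50.34724044799805)
73.37433087633816 [ 0.64363765 -0.12833867  0.03686906] ((639.1226196289062, -143.914794921875), (123.59192657470703, 11.156411170959473), 73.3419189453125)
```

View pics/w1.png

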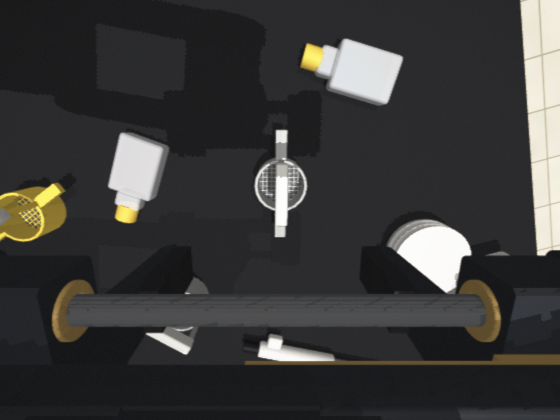

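The wrist view shows the sieve at (281,183) with lugs above and below, its bar lined up with the jaws. Centre is about (0.639, -0.1435). Descending.

send_rows(commands="0.6 0.3 -4 0 0 0 8.8;0.6 0.3 -8 0 0 0 8.8;0.6 0.3 -11 0 0 0 8.8;0.6 0.3 -13.3 0 0 0 8.8;0.6 0.3 -13.3 0 0 0 8.8")

```text
time: 2.38
eef_pos: [0.6321, -0.1456, 0.0818]
ee_rot: [-2.507, -1.88, 0.01]
force: [-0.1, -0.0, -1.4]
gripper_width: 1.001
```

Run:
```python
from h import *
o=get_obs();print(o['eef_pos'],o['ee_rot'],o['force'])
```

```text
[ 0.63214344 -0.14555993  0.08184983] [-2.50675561 -1.88014124  0.00985162] [-0.10600067 -0.01429389 -1.40944096]
```

send_rows(commands="0.7 0.2 0.5 0 0 0 8.8;0.7 0.2 0.5 0 0 0 8.8;0.7 0.2 0.5 0 0 0 8.8")

```text
time: 2.63
eef_pos: [0.6407, -0.1449, 0.0896]
ee_rot: [-2.51, -1.882, 0.007]
force: [0.5, 1.0, 0.4]
gripper_width: 0.996
```

send_rows(commands="-0.1 0.1 -0.2 0 0 0 5;-0.1 0.1 -0.2 0 0 0 1;-0.1 0.1 -0.2 0 0 0 0;-0.1 0.1 -0.2 0 0 0 0;-0.1 0.1 -0.2 0 0 0 0", force=40)

```text
time: 3.05
eef_pos: [0.6398, -0.1438, 0.088]
ee_rot: [-2.51, -1.882, 0.006]
force: [0.1, -0.0, 0.8]
gripper_width: 0.641
```

send_rows(commands="0 0 0 0 0 0 0;0 0 0 0 0 0 0;0 0 0 0 0 0 0;0 0 0 0 0 0 0")

```text
time: 3.38
eef_pos: [0.6397, -0.1438, 0.0879]
ee_rot: [-2.51, -1.882, 0.007]
force: [-0.1, -1.1, -0.1]
gripper_width: 0.341
```

send_rows(commands="0 0 0 0 0 0 0;0 0 0 0 0 0 0;0 0 0 0 0 0 0;0 0 0 0 0 0 0;0 0 0 0 0 0 0")

```text
time: 3.8
eef_pos: [0.6397, -0.1438, 0.0879]
ee_rot: [-2.51, -1.882, 0.007]
force: [0.0, 0.0, 0.0]
gripper_width: 0.005
```

send_rows(commands="0 0 3 0 0 0 0;0 0 7 0 0 0 0;0 0 10 0 0 0 0;0 0 13 0 0 0 0")

```text
time: 4.13
eef_pos: [0.6399, -0.1439, 0.2199]
ee_rot: [-2.511, -1.882, 0.006]
force: [0.1, -0.2, 0.0]
gripper_width: 0.003
```

Run:
```python
from h import *
o=get_obs();print(o['eef_pos'],o['ee_rot'],o['force'],o['gripper_width'],o['time'])
z=np.load('top0.npz');p,d=z['p'],z['d'];W=cloud('top',d)
# base fit
m=np.zeros(d.shape,np.uint8);hsv=cv2.cvtColor(p,cv2.COLOR_RGB2HSV)
Z=W[...,2];m=((Z>-.01)&(Z<.03)&(hsv[...,2]>85)).astype(np.uint8);k=np.zeros_like(m);k[125:225,110:215]=1;m&=k
m=cv2.morphologyEx(m,cv2.MORPH_OPEN,np.ones((3,3)))
P=W[m>0];r=cv2.minAreaRect((P[:,:2]*1000).astype(np.float32));print(len(P),r,np.median(P[:,2]))
```

```text
[ 0.63987391 -0.14385162  0.21985992] [-2.51096669 -1.8823857   0.00579772] [ 0.05688536 -0.21891541  0.03414437] 0.0027948093652127985 4.1333
2579 ((535.5144653320312, 206.95582580566406), (150.22247314453125, 150.24095153808594), 33.476173400878906) 0.010625047690772105
```

Gripper closed to 0, so the bar was missed. Looking.

Run:
```python
from h import *
o=get_obs();print(o['eef_pos'])
p,d=snapshot('wrist');save('w2.png',p)
q,e=snapshot('top');save('t2.png',q);s,_=snapshot('side');save('s2.png',s)
for cam,D,oo in (('wrist',d,o),('top',e,None)):
    W=cloud(cam,D,oo)
    m=(W[...,2]>.085)&(W[...,2]<.10)&(np.hypot(W[...,0]-.637,W[...,1]+.144)<.06)
    B=W[m];print(cam,len(B),len(B) and cv2.minAreaRect((B[:,:2]*1000).astype(np.float32)))
print(calibration('wrist'))
```

```text
[ 0.63987391 -0.14385162  0.21985992]
wrist 754 ((639.1141967773438, -143.6234893798828), (61.602237701416016, 11.514573097229004), 73.35311126708984)
top 0 0
{'fx': 303.15929076762205, 'fy': 303.15929076762205, 'cx': 275.90507462236906, 'cy': 211.47149264498114, 'T_tool_cam': array([[ 2.47312137e-04,  9.65241469e-01,  2.61359610e-01,
         6.67129094e-02],
       [ 9.99999951e-01, -2.88637254e-04,  1.19729755e-04,
        -6.41274195e-05],
       [ 1.91006245e-04,  2.61359568e-01, -9.65241493e-01,
        -1.60188529e-01],
       [ 0.00000000e+00,  0.00000000e+00,  0.00000000e+00,
         1.00000000e+00]])}
```

View pics/w2.png

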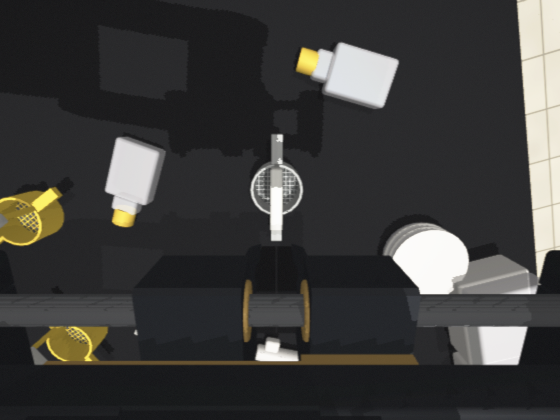

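View pics/t2.png

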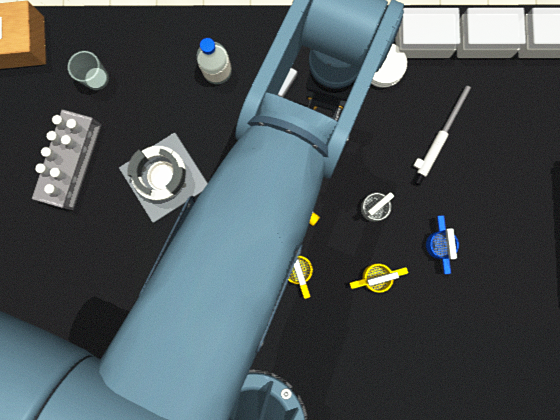

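View pics/s2.png

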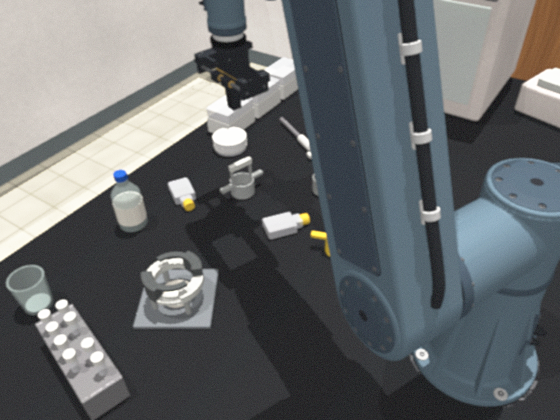

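Run:
```python
from h import *
def proj(cam,P,obs=None):
    c=calibration(cam)
    if cam=='wrist':
        T=np.eye(4);T[:3,:3]=R.from_rotvec(obs['ee_rot']).as_matrix();T[:3,3]=obs['eef_pos'];T=T@c['T_tool_cam']
    else:T=c['cam_to_world']
    q=np.linalg.inv(T)@np.r_[P,1];return c['cx']+c['fx']*q[0]/-q[2], c['cy']-c['fy']*q[1]/-q[2]
o=get_obs();t=o['eef_pos'];print(t,o['joint_pos'])
for cam in('side','top','wrist'):
    print(cam,[np.round(proj(cam,t+np.array([0,0,dz]),o)) for dz in(0,-.019,.05)],proj(cam,np.array([.639,-.1435,.094]),o))
p=cv2.imread('pics/s2.png');cv2.imwrite('pics/s2c.png',cv2.resize(p[20:220,150:330],None,fx=3,fy=3,interpolation=cv2.INTER_CUBIC))
```

```text
[ 0.64155659 -0.14450423  0.2216786 ] [-0.4008635   0.36231109  1.38537166 -0.00156864  1.39285902 -0.11652858]
side [array([235., 115.]), array([236., 123.]), array([233.,  96.])] (np.float64(239.68092902127714), np.float64(161.8965433692341))
top [array([326., 103.]), array([325., 106.]), array([328.,  94.])] (np.float64(321.46678481243146), np.float64(122.27858874018922))
wrist [array([276., 251.]), array([276., 239.]), array([276., 299.])] (np.float64(273.08770496335126), np.float64(199.8804808537503))
```

View pics/s2c.png

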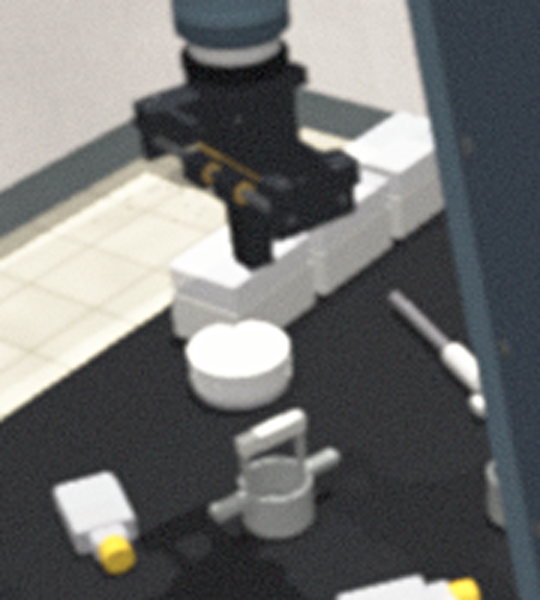

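Run:
```python
from h import *
o=get_obs()
p,d=snapshot('side');W=cloud('side',d)
T=np.eye(4);T[:3,:3]=R.from_rotvec(o['ee_rot']).as_matrix();T[:3,3]=o['eef_pos'];Ti=np.linalg.inv(T)
def tool(W): return W@Ti[:3,:3].T+Ti[:3,3]
L=tool(W)
for v in range(70,128,3):
    print(v,[tuple(np.round(L[v,u]*1000).astype(int)) if d[v,u]>0 else None for u in (226,230,234,238,242)])
o=get_obs();p,d=snapshot('wrist');c=calibration('wrist')
W=cloud('wrist',d,o);L=tool(W)
print('wrist')
for v in range(236,330,6):
    print(v,[tuple(np.round(L[v,u]*1000).astype(int)) if d[v,u]>0 else None for u in (220,262,272,276,280,290)])
```

```text
70 [(np.int64(22), np.int64(-16), np.int64(-123)), (np.int64(21), np.int64(-30), np.int64(-128)), (np.int64(19), np.int64(-42), np.int64(-131)), (np.int64(9), np.int64(-40), np.int64(-127)), (np.int64(-1), np.int64(-41), np.int64(-125))]
73 [(np.int64(22), np.int64(-14), np.int64(-116)), (np.int64(23), np.int64(-31), np.int64(-122)), (np.int64(19), np.int64(-40), np.int64(-124)), (np.int64(11), np.int64(-43), np.int64(-123)), (np.int64(4), np.int64(-47), np.int64(-122))]
76 [(np.int64(10), np.int64(6), np.int64(-98)), (np.int64(21), np.int64(-27), np.int64(-113)), (np.int64(22), np.int64(-44), np.int64(-120)), (np.int64(20), np.int64(-56), np.int64(-124)), (np.int64(4), np.int64(-47), np.int64(-115))]
79 [(np.int64(25), np.int64(-17), np.int64(-104)), (np.int64(17), np.int64(-21), np.int64(-103)), (np.int64(17), np.int64(-36), np.int64(-109)), (np.int64(23), np.int64(-60), np.int64(-120)), (np.int64(22), np.int64(-73), np.int64(-124))]
82 [(np.int64(34), np.int64(-30), np.int64(-105)), (np.int64(26), np.int64(-33), np.int64(-104)), (np.int64(15), np.int64(-32), np.int64(-100)), (np.i
[... 7332 characters left out ...]
, np.int64(-93)), (np.int64(24), np.int64(-1), np.int64(-93)), (np.int64(24), np.int64(0), np.int64(-94)), (np.int64(23), np.int64(2), np.int64(-92))]
320 [(np.int64(26), np.int64(-13), np.int64(-100)), (np.int64(22), np.int64(-4), np.int64(-93)), (np.int64(22), np.int64(-2), np.int64(-93)), (np.int64(22), np.int64(-1), np.int64(-92)), (np.int64(22), np.int64(0), np.int64(-93)), (np.int64(22), np.int64(2), np.int64(-93))]
326 [(np.int64(25), np.int64(-13), np.int64(-100)), (np.int64(19), np.int64(-5), np.int64(-92)), (np.int64(19), np.int64(-2), np.int64(-91)), (np.int64(20), np.int64(-1), np.int64(-92)), (np.int64(20), np.int64(0), np.int64(-92)), (np.int64(20), np.int64(2), np.int64(-92))]
```

The wrist and side depth agree: the fingertips sit at about -13 mm along reported tool z, not +19, so the reported TCP lies about 32 mm beyond the real grasp point. I'll check this against the open-finger picture.

Run:
```python
from h import *
z=np.load('w1.npz');d=z['d'];c=calibration('wrist')
v,u=np.mgrid[0:420,0:560]
P=np.stack([(u-c['cx'])/c['fx']*d,-(v-c['cy'])/c['fy']*d,-d,np.ones_like(d)],-1)@np.asarray(c['T_tool_cam']).T
L=P[...,:3]*1000
m=(d>0)&(L[...,2]<40)&(abs(L[...,0])<20)
print(m.sum(),np.percentile(L[m][:,2],[98,99,99.7,100]))
for s in(1,-1):
    q=L[m&(L[...,1]*s>0)&(L[...,2]>-60)];print(len(q),np.percentile(q,[1,50,99],axis=0).round(1))
```

```text
15406 [-18.18184721 -16.06618877 -14.49516295 -13.00400745]
2732 [[ -9.   43.4 -59.7]
 [  8.7  47.9 -40.1]
 [ 10.7  59.4 -14.6]]
2723 [[ -9.2 -59.9 -59.6]
 [  8.6 -48.3 -40.1]
 [ 10.7 -44.  -14.7]]
```

The offset is the same with the fingers open, so I grasp with the reported z at about 0.055. Opening and descending.

send_rows(commands="-0.2 0.1 -2 0 0 0 5;-0.2 0.1 -4 0 0 0 5;-0.2 0.1 -6 0 0 0 5;-0.2 0.1 -8 0 0 0 5;-0.2 0.1 -8 0 0 0 5")

```text
time: 4.8
eef_pos: [0.633, -0.141, 0.1299]
ee_rot: [-2.502, -1.875, 0.017]
force: [-1.1, -0.6, -0.7]
gripper_width: 0.361
```

send_rows(commands="0 0 0 0 0 0 5;0 0 0 0 0 0 5")

```text
time: 4.97
eef_pos: [0.6318, -0.1405, 0.1283]
ee_rot: [-2.499, -1.873, 0.02]
force: [-0.6, 0.7, -0.1]
gripper_width: 0.514
```

```bash
cat >> h.py <<'E'
def yaw(o):
    M=R.from_rotvec(o['ee_rot']).as_matrix();return np.degrees(np.arctan2(M[1,1],M[0,1]))
def delta(x,y,z,yawdeg):
    o=get_obs();a=np.radians(yawdeg)
    ty=np.array([np.cos(a),np.sin(a),0]);tz=np.array([0,0,-1.]);tx=np.cross(ty,tz)
    D=R.from_matrix(np.c_[tx,ty,tz]);dr=(D*R.from_rotvec(o['ee_rot']).inv()).as_rotvec()
    print('t',o['time'],'pos',o['eef_pos'].round(4),'yaw',round(yaw(o),2),'q',o['joint_pos'].round(3),'F',o['force'].round(1),'T',o['wrist_torque'].round(2),'w',round(o['gripper_width']*88.1,1))
    print('delta cm',((np.array([x,y,z])-o['eef_pos'])*100).round(2),'rot',dr.round(3))
E
python3 -c "
from h import *
delta(.639,-.1435,.055,-16.4)"
```

```text
t 4.9667 pos [ 0.6318 -0.1405  0.1283] yaw -16.29 q [-0.401  0.444  1.471 -0.002  1.249 -0.116] F [-0.6  0.7 -0.1] T [-0.03 -0.08 -0.02] w 45.3
delta cm [ 0.72 -0.3  -7.33] rot [-0.007 -0.021 -0.002]
```

send_rows(commands="0.7 -0.3 -1 -0.007 -0.021 0 5;0.7 -0.3 -3 -0.007 -0.021 0 5;0.7 -0.3 -5 -0.007 -0.021 0 5;0.7 -0.3 -7.3 -0.007 -0.021 0 5;0.7 -0.3 -7.3 -0.007 -0.021 0 5")

```text
time: 5.38
eef_pos: [0.6363, -0.1425, 0.0516]
ee_rot: [-2.509, -1.881, 0.005]
force: [-1.2, 0.1, -0.3]
gripper_width: 0.564
```

```bash
python3 -c "
from h import *
delta(.639,-.1435,.055,-16.4)"
```

```text
t 5.3833 pos [ 0.6363 -0.1425  0.0516] yaw -16.3 q [-0.402  0.539  1.507  0.     1.103 -0.118] F [-1.2  0.1 -0.3] T [-0.01 -0.06 -0.04] w 49.7
delta cm [ 0.27 -0.1   0.34] rot [-0.003 -0.006 -0.002]
```

send_rows(commands="0.25 -0.1 0.35 -0.003 -0.006 0 5;0.25 -0.1 0.35 -0.003 -0.006 0 2;0.25 -0.1 0.35 -0.003 -0.006 0 0;0.25 -0.1 0.35 -0.003 -0.006 0 0;0.25 -0.1 0.35 -0.003 -0.006 0 0", force=40)

```text
time: 5.8
eef_pos: [0.6396, -0.1438, 0.0566]
ee_rot: [2.512, 1.883, 0.002]
force: [-0.8, 0.5, 0.1]
gripper_width: 0.289
```

send_rows(commands="0 0 0 0 0 0 0;0 0 0 0 0 0 0;0 0 0 0 0 0 0;0 0 0 0 0 0 0")

```text
time: 6.13
eef_pos: [0.64, -0.144, 0.0573]
ee_rot: [2.511, 1.882, 0.002]
force: [-1.6, 0.5, 4.5]
gripper_width: 0.128
```

```bash
python3 -c "
from h import *
delta(.639,-.1435,.055,-16.4)"
```

```text
t 6.1333 pos [ 0.64   -0.144   0.0573] yaw -16.29 q [-0.402  0.532  1.503 -0.     1.103 -0.117] F [-1.6  0.5  4.5] T [ 0.02  0.05 -0.02] w 11.3
delta cm [-0.1   0.05 -0.23] rot [ 0.002  0.003 -0.002]
```

The bar is gripped (11.3 mm). Lifting.

send_rows(commands="0 0 1 0 0 0 0;0 0 4 0 0 0 0;0 0 8 0 0 0 0;0 0 12 0 0 0 0;0 0 13 0 0 0 0")

```text
time: 6.55
eef_pos: [0.6432, -0.1452, 0.1955]
ee_rot: [2.504, 1.877, 0.011]
force: [1.4, -0.1, -0.1]
gripper_width: 0.131
```

Run:
```python
from h import *
# ring fit via top & side, refine
z=np.load('top0.npz');s=np.load('side0.npz')
from scipy.optimize import least_squares
for n,zz in(('top',z),('side',s)):
    W=cloud(n,zz['d']);m=(W[...,2]>.084)&(W[...,2]<.092)&(np.hypot(W[...,0]-.5355,W[...,1]-.2075)<.07)
    P=W[m][:,:2]
    # roof annulus: mean-shift fit of outer/inner circle: fit centre so that radii span 38..58
    def cost(c):
        r=np.hypot(*(P-c).T);return np.r_[np.maximum(r-.058,0),np.maximum(.038-r,0)]*1000
    f=least_squares(cost,[.5355,.2075]);print(n,len(P),f.x,f.cost)
W=cloud('side',s['d']);P=s['p'];hsv=cv2.cvtColor(P,cv2.COLOR_RGB2HSV)
m=(W[...,2]>.0)&(W[...,2]<.02)&(hsv[...,2]>80)&(np.hypot(W[...,0]-.5355,W[...,1]-.2075)<.13)
m=cv2.morphologyEx(m.astype(np.uint8),cv2.MORPH_OPEN,np.ones((3,3)));B=W[m>0]
print(cv2.minAreaRect((B[:,:2]*1000).astype(np.float32)))
for n in('top','side'):
  pass
delta(.5355,.2075,.187,101.5)
```

```text
top 770 [0.53544328 0.2076142 ] 6.656954334109264
side 816 [0.5360914  0.20840455] 11.405559765930054
((541.087646484375, 206.17510986328125), (156.45277404785156, 164.0245361328125), 33.58685302734375)
t 6.55 pos [ 0.6432 -0.1452  0.1955] yaw -16.28 q [-0.401  0.378  1.418 -0.     1.331 -0.117] F [ 1.4 -0.1 -0.1] T [-0.11 -0.22  0.05] w 11.5
delta cm [-10.77  35.27  -0.85] rot [-0.01   0.014  2.056]
```

send_rows(commands="-2.1 7 -0.5 0 0 0.12 0;-4.2 14 -0.5 0 0 0.24 0;-6.3 21 -0.5 0 0 0.36 0;-8.4 28 -0.5 0 0 0.48 0;-10.8 35.2 -0.5 -0.01 0.014 0.6 0")

```text
time: 6.97
eef_pos: [0.5807, 0.0573, 0.1901]
ee_rot: [1.833, 2.54, -0.011]
force: [0.9, 0.2, -0.7]
gripper_width: 0.131
```

```bash
python3 -c "
from h import *
delta(.5357,.2078,.187,103.5)"
```

```text
t 6.9667 pos [0.5807 0.0573 0.1901] yaw 18.38 q [-0.099  0.229  1.62  -0.011  1.289 -0.417] F [ 0.9  0.2 -0.7] T [-0.02 -0.18 -0.02] w 11.5
delta cm [-4.5  15.05 -0.31] rot [0.006 0.011 1.486]
```

send_rows(commands="-1.1 3.8 -0.2 0 0 0.12 0;-2.2 7.6 -0.2 0 0 0.24 0;-3.3 11.4 -0.2 0 0 0.36 0;-4.5 15 -0.2 0 0 0.48 0;-4.5 15 -0.2 0.006 0.011 0.6 0")

```text
time: 7.38
eef_pos: [0.5322, 0.2136, 0.1879]
ee_rot: [-0.984, -2.979, 0.006]
force: [0.9, -0.2, -1.6]
gripper_width: 0.129
```

```bash
python3 -c "
from h import *
delta(.5357,.2078,.187,103.5)"
```

```text
t 7.3833 pos [0.5322 0.2136 0.1879] yaw 53.44 q [ 1.750e-01  2.150e-01  1.641e+00 -1.000e-03  1.291e+00 -7.570e-01] F [ 0.9 -0.2 -1.6] T [-0.08 -0.17 -0.01] w 11.4
delta cm [ 0.35 -0.58 -0.09] rot [ 0.004 -0.004  0.874]
```

send_rows(commands="0.35 -0.6 0 0 0 0.12 0;0.35 -0.6 0 0 0 0.24 0;0.35 -0.6 0 0 0 0.36 0;0.35 -0.6 0 0 0 0.48 0;0.35 -0.6 0 0 0 0.6 0")

```text
time: 7.8
eef_pos: [0.5352, 0.2077, 0.1876]
ee_rot: [-0.05, -3.137, 0.008]
force: [-0.4, -0.2, -1.9]
gripper_width: 0.134
```

send_rows(commands="0 0 0 0 0 0.12 0;0 0 0 0 0 0.24 0;0 0 0 0 0 0.27 0;0 0 0 0 0 0.27 0")

```text
time: 8.13
eef_pos: [0.5348, 0.2076, 0.1873]
ee_rot: [0.374, -3.115, 0.009]
force: [-0.4, 0.2, -1.6]
gripper_width: 0.129
```

Run:
```python
from h import *
delta(.5357,.2078,.187,103.5)
o=get_obs();p,d=snapshot('wrist');save('w3.png',p);np.savez('w3.npz',p=p,d=d,pos=o['eef_pos'],rot=o['ee_rot'])
p,d=snapshot('side');save('s3.png',p);np.savez('s3.npz',p=p,d=d)
```

```text
t 8.1333 pos [0.5348 0.2076 0.1873] yaw 103.71 q [ 0.167  0.216  1.641 -0.006  1.289 -1.642] F [-0.4  0.2 -1.6] T [ 0.07 -0.16 -0.01] w 11.3
delta cm [ 0.09  0.02 -0.03] rot [ 0.006 -0.003 -0.004]
```

View pics/w3.png

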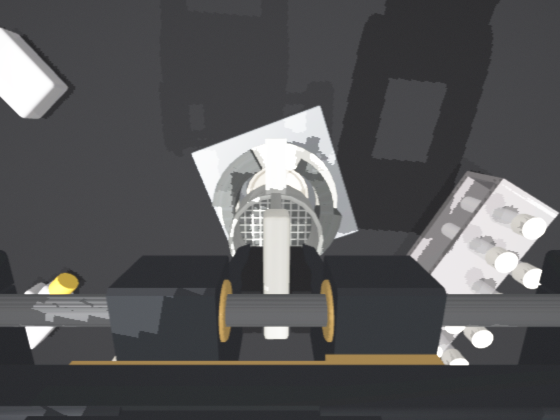

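View pics/s3.png

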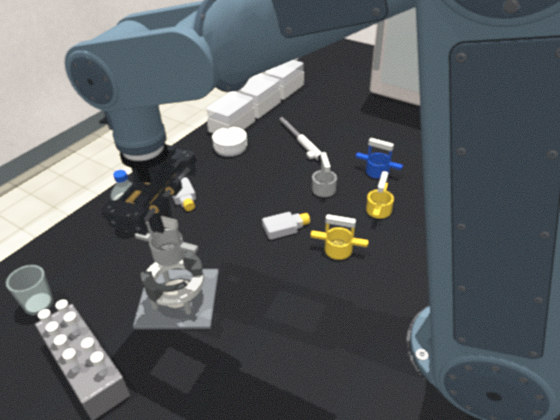

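Run:
```python
from h import *
z=np.load('w3.npz');o={'eef_pos':z['pos'],'ee_rot':z['rot']};W=cloud('wrist',z['d'],o)
S=cloud('side',np.load('s3.npz')['d'])
rect=lambda P:cv2.minAreaRect((P[:,:2]*1000).astype(np.float32))
near=lambda W,r:np.hypot(W[...,0]-.535,W[...,1]-.2077)<r
m=near(W,.075)&(W[...,2]>.155)&(W[...,2]<.176);P=W[m];P=P[:]
r=np.hypot(*(P[:,:2]-[.535,.2077]).T)
print('wrist z hist',np.histogram(W[near(W,.075)&(W[...,2]<.235)][:,2],bins=np.arange(.0,.24,.01)))
lug=P[r>.035];print('lug',len(lug),rect(lug),np.percentile(lug[:,2],[5,50,95]))
rim=P[(r<.035)&(r>.022)];print('rim',len(rim),np.percentile(rim[:,2],[5,50,95,99]),cv2.minEnclosingCircle((rim[rim[:,2]>.162,:2]*1000).astype(np.float32)))
m=near(S,.075)&(S[...,2]>.1)&(S[...,2]<.176);P=S[m];print('side',len(P),np.percentile(P[:,2],[1,5,50,95]))
r=np.hypot(*(P[:,:2]-[.535,.2077]).T);lug=P[r>.036];print('lug',len(lug),rect(lug),np.percentile(lug[:,2],[5,50,95]))
cup=P[(r<.036)&(P[:,2]<.16)]
from scipy.optimize import least_squares
f=least_squares(lambda c:np.hypot(*(cup[:,:2]-c).T)-.03,[.535,.2077],loss='soft_l1',f_scale=.002);print('cup side',len(cup),f.x)
# ring/base from wrist
hsv=cv2.cvtColor(z['p'],cv2.COLOR_RGB2HSV)
m=near(W,.12)&(W[...,2]>.083)&(W[...,2]<.093);P=W[m];print('roof',len(P))
f=least_squares(lambda c:np.maximum(np.hypot(*(P[:,:2]-c).T)-.058,0)*1000+np.maximum(.038-np.hypot(*(P[:,:2]-c).T),0)*1000,[.5355,.2077]);print(f.x,f.cost)
m=near(W,.12)&(W[...,2]>.004)&(W[...,2]<.02);P=W[m];print('base',len(P),rect(P))
```

```text
wrist z hist (array([2815,  622,  198,    0,    0,  357,  787,   77, 3095,    0,    0,
          0,    0, 1954,  248,  250, 2063,   95,   42,   53,  343,  659,
       3176]), array([0.  , 0.01, 0.02, 0.03, 0.04, 0.05, 0.06, 0.07, 0.08, 0.09, 0.1 ,
       0.11, 0.12, 0.13, 0.14, 0.15, 0.16, 0.17, 0.18, 0.19, 0.2 , 0.21,
       0.22, 0.23]))
lug 992 ((488.0211181640625, 195.3404541015625), (27.92194175720215, 12.032217979431152), 13.78711986541748) [0.16618807 0.16728249 0.16832307]
rim 1272 [0.15740031 0.16836012 0.1700919  0.17189991] ((531.3120727539062, 205.87144470214844), 31.0779972076416)
side 1172 [0.13242981 0.13634983 0.15735269 0.17107088]
lug 179 ((533.9668579101562, 207.19847106933594), (126.37923431396484, 15.17780590057373), 13.81588077545166) [0.16173176 0.16814316 0.1709248 ]
cup side 644 [0.53232975 0.20699509]
roof 3068
[0.53699022 0.20798084] 0.3067342051439576
base 5835 ((536.8076782226562, 207.72381591796875), (149.5844268798828, 150.2197265625), 33.30472183227539)
```

Sieve held upright, lug axis at 13.8°. From the wrist depth, the sieve axis is (0.5346, 0.2068) and the ring axis (0.537, 0.208), so I shift 2 mm in x and 1 mm in y and lower.

send_rows(commands="0.2 0.1 -1 0.005 -0.003 0 0;0.2 0.1 -2.5 0.005 -0.003 0 0;0.2 0.1 -4 0.005 -0.003 0 0;0.2 0.1 -5 0.005 -0.003 0 0;0.2 0.1 -5 0.005 -0.003 0 0")

```text
time: 8.65
eef_pos: [0.535, 0.2082, 0.1342]
ee_rot: [0.369, -3.114, 0.002]
force: [-0.0, 0.7, -1.0]
gripper_width: 0.129
```

```bash
python3 -c "
from h import *
delta(.5369,.2086,.096,103.3)"
```

```text
t 8.65 pos [0.535  0.2082 0.1342] yaw 103.51 q [ 1.650e-01  2.770e-01  1.682e+00 -1.000e-03  1.188e+00 -1.641e+00] F [-0.   0.7 -1. ] T [ 0.06 -0.07 -0.  ] w 11.3
delta cm [ 0.19  0.04 -3.82] rot [ 0.002 -0.005 -0.004]
```

send_rows(commands="0.2 0 -0.8 0.002 -0.005 0 0;0.2 0 -1.6 0.002 -0.005 0 0;0.2 0 -2.4 0.002 -0.005 0 0;0.2 0 -2.9 0.002 -0.005 0 0;0.2 0 -2.9 0.002 -0.005 0 0")

```text
time: 9.07
eef_pos: [0.5361, 0.2081, 0.1037]
ee_rot: [0.369, -3.117, -0.001]
force: [-1.1, -0.3, -1.4]
gripper_width: 0.133
```

```bash
python3 -c "
from h import *
delta(.5369,.2086,.096,103.3)"
```

```text
t 9.0667 pos [0.5361 0.2081 0.1037] yaw 103.51 q [ 0.164  0.317  1.701  0.     1.127 -1.643] F [-1.1 -0.3 -1.4] T [ 0.06 -0.18  0.05] w 11.7
delta cm [ 0.08  0.05 -0.77] rot [-0.    -0.002 -0.004]
```

send_rows(commands="0.05 0.05 -0.2 0 0 0 0;0.05 0.05 -0.4 0 0 0 0;0.05 0.05 -0.5 0 0 0 0;0.05 0.05 -0.5 0 0 0 0")

```text
time: 9.4
eef_pos: [0.5367, 0.2086, 0.0987]
ee_rot: [0.369, -3.118, -0.001]
force: [0.2, -0.0, -1.5]
gripper_width: 0.128
```

Run:
```python
from h import *
delta(.5369,.2086,.098,103.3)
o=get_obs();p,d=snapshot('wrist');save('w4.png',p)
W=cloud('wrist',d,o);near=np.hypot(W[...,0]-.536,W[...,1]-.208)
q,_=snapshot('side');save('s4.png',cv2.resize(q[180:340,110:250],None,fx=3.5,fy=3.5,interpolation=cv2.INTER_CUBIC))
# lug
for r0,r1 in((.04,.062),):
    a=np.degrees(np.arctan2(W[...,1]-.208,W[...,0]-.536))%360
    m=(near>r0)&(near<r1)&(abs(a-193.4)<25);
    for k in range(170,218,3):
        mm=m&(a>=k)&(a<k+3);print(k,mm.sum(),np.round(np.nanpercentile(W[mm][:,2],[10,50,90])*1000,1) if mm.sum() else '')
```

```text
t 9.4 pos [0.5367 0.2086 0.0987] yaw 103.51 q [ 1.640e-01  3.250e-01  1.701e+00  1.000e-03  1.117e+00 -1.642e+00] F [ 0.2 -0.  -1.5] T [ 0.06 -0.15 -0.03] w 11.3
delta cm [ 0.02 -0.   -0.07] rot [-0.    -0.002 -0.004]
170 153 [ 9.5 66.8 68. ]
173 142 [ 8.9 66.8 67.5]
176 146 [ 9.  66.7 67.7]
179 146 [ 9.2 66.9 67.8]
182 145 [ 8.9 66.5 67.5]
185 121 [54.9 77.4 78.9]
188 183 [77.5 78.5 79.3]
191 184 [77.4 78.5 79.2]
194 172 [77.2 78.4 79.4]
197 178 [77.4 78.5 79.3]
200 115 [27.4 67.2 79. ]
203 148 [ 9.  66.7 67.7]
206 145 [ 8.8 66.6 67.5]
209 143 [ 9.1 66.5 67.6]
212 145 [ 9.  66.5 67.3]
215 302 [62.5 73.8 86.7]
```

View pics/w4.png

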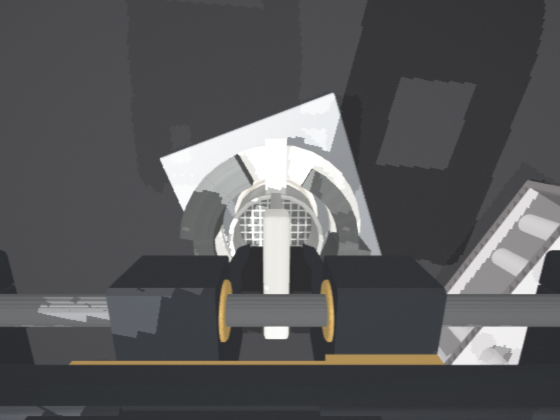

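View pics/s4.png

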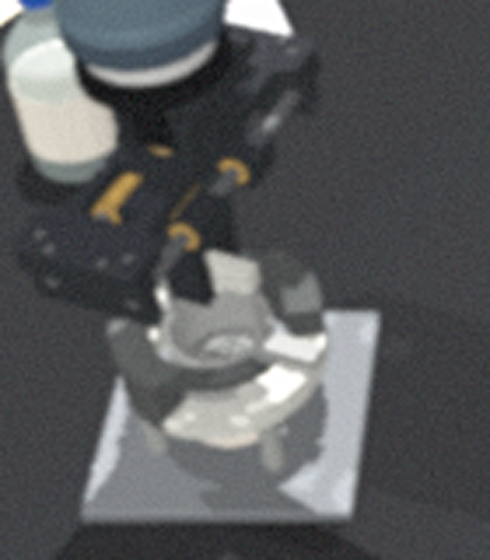

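Lug seated in the gap (lug top 78.5 mm, between floor and roof), centred at about 193°. Twisting clockwise.

send_rows(commands="0 0 -0.05 0 -0.002 -0.08 0;0 0 -0.05 0 -0.002 -0.16 0;0 0 -0.05 0 -0.002 -0.24 0;0 0 -0.05 0 -0.002 -0.32 0;0 0 -0.05 0 -0.002 -0.4 0")

```text
time: 9.92
eef_pos: [0.537, 0.2086, 0.0988]
ee_rot: [0.264, 3.13, 0.001]
force: [-0.6, 1.1, -1.2]
gripper_width: 0.131
```

```bash
python3 -c "
from h import *
delta(.5369,.2086,.098,33.3)"
```

```text
t 9.9167 pos [0.537  0.2086 0.0988] yaw 80.36 q [ 0.164  0.324  1.703  0.     1.114 -1.238] F [-0.6  1.1 -1.2] T [-0.02 -0.12  0.01] w 11.6
delta cm [-0.01 -0.   -0.08] rot [-0.     0.001 -0.821]
```

send_rows(commands="0 0 -0.08 0 0 -0.08 0;0 0 -0.08 0 0 -0.16 0;0 0 -0.08 0 0 -0.24 0;0 0 -0.08 0 0 -0.32 0;0 0 -0.08 0 0 -0.4 0")

```text
time: 10.33
eef_pos: [0.5372, 0.2087, 0.0983]
ee_rot: [0.886, 3.013, 0.001]
force: [-0.5, -0.7, -1.5]
gripper_width: 0.132
```

```bash
python3 -c "
from h import *
delta(.5369,.2086,.098,33.3)"
```

```text
t 10.3333 pos [0.5372 0.2087 0.0983] yaw 57.22 q [ 0.165  0.324  1.703  0.     1.113 -0.834] F [-0.5 -0.7 -1.5] T [-0.04 -0.17  0.01] w 11.7
delta cm [-0.03 -0.01 -0.03] rot [-0.     0.001 -0.417]
```

send_rows(commands="0 0 -0.03 0 0 -0.08 0;0 0 -0.03 0 0 -0.16 0;0 0 -0.03 0 0 -0.24 0;0 0 -0.03 0 0 -0.33 0;0 0 -0.03 0 0 -0.42 0")

```text
time: 10.75
eef_pos: [0.5374, 0.2088, 0.0984]
ee_rot: [1.5, 2.758, 0.001]
force: [-0.3, -0.6, -2.4]
gripper_width: 0.13
```

Run:
```python
from h import *
delta(.5369,.2086,.088,33.3)
p,d=snapshot('wrist');save('w5.png',p)
q,_=snapshot('side');save('s5.png',cv2.resize(q[180:340,110:250],None,fx=3.5,fy=3.5,interpolation=cv2.INTER_CUBIC))
```

```text
t 10.75 pos [0.5374 0.2088 0.0984] yaw 32.9 q [ 1.650e-01  3.240e-01  1.703e+00 -1.000e-03  1.112e+00 -4.090e-01] F [-0.3 -0.6 -2.4] T [-0.02 -0.14  0.01] w 11.5
delta cm [-0.05 -0.02 -1.04] rot [0.    0.002 0.007]
```

View pics/w5.png

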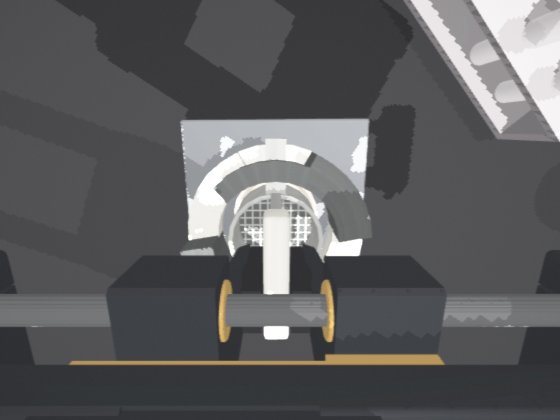

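View pics/s5.png

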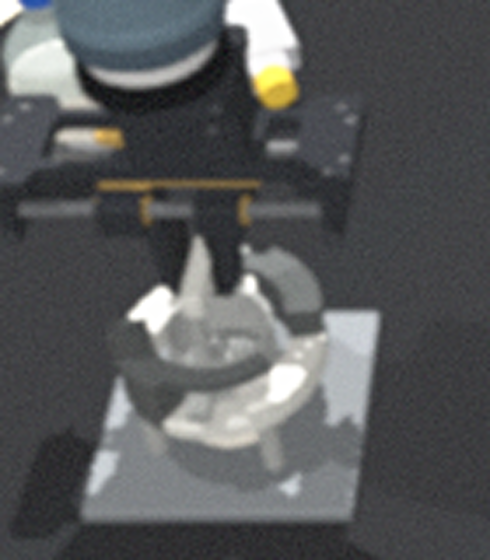

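The wrist view shows the lug at (276,150)–(276,182) passing under the roof, square to the base, so it is over the notch. Lowering 8–10 mm.

send_rows(commands="-0.05 0 -0.3 0 0 0 0;-0.05 0 -0.6 0 0 0 0;-0.05 0 -0.85 0 0 0 0;-0.05 0 -1.0 0 0 0 0;-0.05 0 -1.0 0 0 0 0")

```text
time: 11.27
eef_pos: [0.5365, 0.2086, 0.0876]
ee_rot: [1.495, 2.762, 0.0]
force: [0.3, 0.6, -1.8]
gripper_width: 0.132
```

Run:
```python
from h import *
delta(.5369,.2086,.088,33.3)
o=get_obs();p,d=snapshot('wrist');save('w6.png',p)
W=cloud('wrist',d,o);r=np.hypot(W[...,0]-.5365,W[...,1]-.2083);a=np.degrees(np.arctan2(W[...,1]-.2083,W[...,0]-.5365))%360
m=(abs(a-123.4)<5)
for r0 in(.030,.033,.036,.059,.0605):
    mm=m&(r>=r0)&(r<r0+.002);print(r0,mm.sum(),np.nanpercentile(W[mm][:,2],[10,50,90]).round(4) if mm.sum() else '')
```

```text
t 11.2667 pos [0.5365 0.2086 0.0876] yaw 33.14 q [ 1.650e-01  3.380e-01  1.710e+00 -1.000e-03  1.093e+00 -4.130e-01] F [ 0.3  0.6 -1.8] T [ 0.02 -0.16 -0.01] w 11.6
delta cm [ 0.04 -0.    0.04] rot [0.    0.001 0.003]
0.03 293 [0.0688 0.1033 0.1222]
0.033 21 [0.0668 0.0676 0.068 ]
0.036 5 [0.086  0.0869 0.0873]
0.059 64 [0.0665 0.0674 0.0683]
0.0605 99 [0.0088 0.0663 0.0683]
```

The lug top reads about 67.6 mm (68 expected when locked). Releasing.

send_rows(commands="0 0 0 0 0 0 2;0 0 0 0 0 0 3;0 0 0 0 0 0 4;0 0 0 0 0 0 4;0 0 0 0 0 0 4")

```text
time: 11.73
eef_pos: [0.5368, 0.2087, 0.0882]
ee_rot: [1.495, 2.761, 0.001]
force: [-0.4, 0.1, 0.1]
gripper_width: 0.448
```

send_rows(commands="0 0 1 0 0 0 4;0 0 3 0 0 0 4;0 0 6 0 0 0 4;0 0 10 0 0 0 4;0 0 12 0 0 0 4")

```text
time: 12.15
eef_pos: [0.5385, 0.2091, 0.2136]
ee_rot: [1.493, 2.757, 0.006]
force: [1.8, -0.2, 0.7]
gripper_width: 0.455
```

Run:
```python
from h import *
delta(.5369,.2086,.088,33.3)
o=get_obs();p,d=snapshot('wrist');save('w7.png',p)
W=cloud('wrist',d,o);r=np.hypot(W[...,0]-.5365,W[...,1]-.2083);a=np.degrees(np.arctan2(W[...,1]-.2083,W[...,0]-.5365))%360
m=(r<.05)&(W[...,2]>.105)&(W[...,2]<.14);B=W[m];print('bar',len(B),cv2.minAreaRect((B[:,:2]*1000).astype(np.float32)),np.median(B[:,2]))
for c in(123.4,303.4):
  m=(abs(a-c)<5)
  for r0 in(.032,.034,.059,.0605):
    mm=m&(r>=r0)&(r<r0+.002);print(c,r0,mm.sum(),np.nanpercentile(W[mm][:,2],[10,50,90]).round(4) if mm.sum() else '')
q,_=snapshot('side');save('s7.png',q)
```

```text
t 12.15 pos [0.5385 0.2091 0.2136] yaw 33.14 q [ 1.650e-01  1.900e-01  1.616e+00 -1.000e-03  1.328e+00 -4.130e-01] F [ 1.8 -0.2  0.7] T [ 0.01 -0.14 -0.03] w 40.1
delta cm [ -0.16  -0.05 -12.56] rot [-0.001  0.007  0.003]
bar 994 ((535.8024291992188, 208.4951171875), (11.516722679138184, 61.400604248046875), 32.97333526611328) 0.12265590162204193
123.4 0.032 10 [0.0667 0.0672 0.0682]
123.4 0.034 13 [0.066  0.0671 0.0676]
123.4 0.059 21 [0.0653 0.0671 0.0677]
123.4 0.0605 31 [0.0084 0.0664 0.0677]
303.4 0.032 0 
303.4 0.034 0 
303.4 0.059 17 [0.0665 0.067  0.0676]
303.4 0.0605 14 [0.0662 0.0669 0.0673]
```

View pics/w7.png

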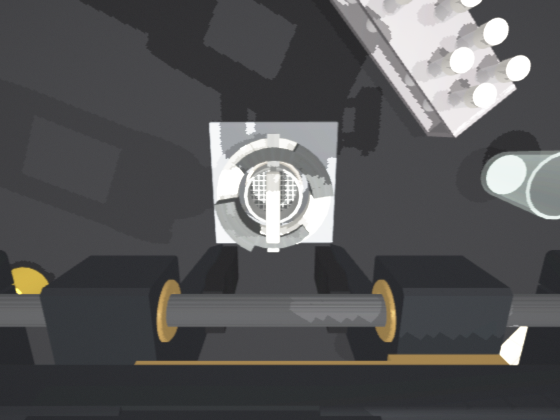

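View pics/s7.png

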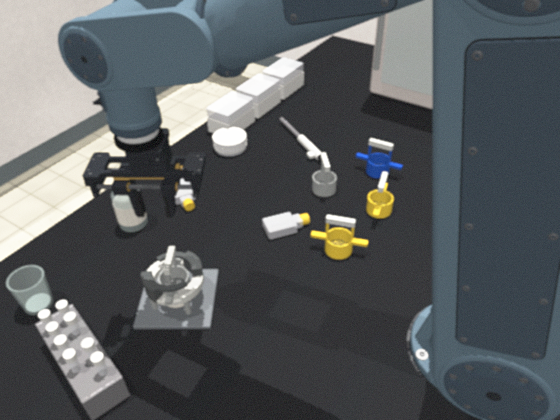

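Both lugs sit in the notches (tops at 67 mm both sides, bar square to the base), and the gripper is clear. I let the arm settle, then hand in.

send_rows(commands="0 0 0 0 0 0 4;0 0 0 0 0 0 4;0 0 0 0 0 0 4")

```text
time: 12.5
eef_pos: [0.5392, 0.2092, 0.2132]
ee_rot: [1.492, 2.756, 0.009]
force: [0.2, -0.4, -0.4]
gripper_width: 0.455
```

```bash
python3 -c "
from h import *
print(get_obs()['time'],get_obs()['force']);print(close_job())"
```

```text
12.5 [ 0.22355476 -0.3740142  -0.42657104]
the job is handed in; nothing more can be done
None
```

The steel sieve with lugs is hanging locked in the ring stand, and I handed the job in at 12.5 s. I lowered it through the gaps, turned it 70° clockwise under the roof, let it down into the notches and released it. I did not touch the plain sieve; the side picture taken after release shows it still standing.

**Last checks, after release:**
- **Lugs:** both tops read about 67 mm in the wrist depth. Locked should be 68 mm, and this depth reads about 1 mm low.
- **Bar:** its top reads 122.7 mm against 124 mm expected.
- **Alignment:** the bar runs along the stand's y to within about 0.5°.
- **Forces:** the readings I took stayed under about 5 N.
- **Clearance:** the gripper is about 0.1 m above the sieve.

**What disagreed:** the first grasp closed on nothing, without moving the sieve. Wrist and side depth show the fingertips about 13 mm behind the reported TCP, not 19 mm ahead of it as the description says. That is a 32 mm difference along the tool's z axis. I allowed for it and the second grasp held.

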